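# Start the wax warmer and set its heat dial

### The job

Get the wax warmer going: press its red rocker switch on, at the end with the white bar, and turn the black knurled heat dial clockwise with a fingertip until it clicks in with its white pointer at the red sticker dot (not the blue one). Press lightly, grip nothing, and leave the lid and everything else on the table alone.

Things in the scene. Friction and masses are not known exactly. Their poses are not given: they have to be found in the camera images.
- warmer: Wax warmer, a cream box 240 x 260 mm (x, y), deck 56 mm above the table, fixed. Origin: centre of its underside. x points from its front (dial side, towards the robot) to its back, y to its left as the robot sees it, z up. Behind the controls stands an aluminium pot (outer radius 80 mm, rim 90 mm above the table, centre at x +35 mm); the knob of its loose lid reaches 116 mm.
- dial_axis (a point): Point on the dial's vertical axis, level with its top face. The dial is a black knurled disc, 70 mm across, 40 to 60 mm above the table, let into the front of the deck like a thumbwheel: only its front edge stands free, 19 mm out of the warmer's front wall; the deck encloses the rest with a 2.5 mm gap.
- dial_front (a point): Foremost point of the dial's edge, half-way up it (50 mm above the table); it stays put as the dial turns. A finger pointing down in front of the warmer can press here towards the warmer's +x. Clockwise turning (seen from above) moves the edge here towards the warmer's +y, to the left as the robot sees it.
- dial (a joint): Angle of the dial, rad, growing clockwise seen from above. It rests in clicks 0.524 rad apart (30 degrees, 18 mm along the edge): 0 (start, lowest heat), 0.524, 1.047, 1.571, 2.094, with stops just beyond. Turning it takes about 2.2 N along the edge. Past half-way between two clicks and let go, it snaps into the next by itself; before half-way it falls back.
- dial_pointer (a point): Point fixed to the dial where its white pointer line (on the top face), lengthened, crosses the ring of sticker dots, 51 mm from the axis, at deck height. At joint 0 it lies 60 degrees to the left (+y side) of the warmer's +x direction, seen from the axis.
- red_dot_spot (a point): Centre of the red sticker dot (14 mm across) on the deck, 51 mm from the dial's axis, at the first or the second click after the start (joint 0.524 or 1.047): 30 degrees left of, or straight along, the warmer's +x, seen from the dial's axis. A blue dot of the same size marks the other of the two.
- rocker (a joint): Angle of the red rocker switch in rad: 0 off (start), 0.28 fully on. It snaps over beyond half-way and stays. About 2 N at its raised end switches it.
- rocker_on (a point): Centre of the raised (on) end of the rocker's top, with the white bar across it; press here from above. The rocker is 22 x 36 mm (warmer's x, y), its pivot along the warmer's x, 13 mm from this point; this point starts 69 mm above the table and goes down 4 mm.
- pot_lid: Loose steel lid on the warmer's pot, 158 mm across, with a black knob; origin at the centre of its underside.
- glue_bottle: White glue bottle, 52 mm diameter, 150 mm high, standing to the right of the warmer; origin at the centre of its underside.
- bead_box: Open clear box of beads, 85 x 85 x 50 mm, to the left of the warmer; origin at the centre of its underside.
- coaster: Round beaded coaster, 116 mm across, 14 mm high, lying on the table in front of the warmer; origin at the centre of its underside.
- orange_tile: Decorated orange tile, 160 x 160 x 16 mm, far left; origin at the centre of its underside.
- pink_bowl: Pink bowl, 120 mm across, 55 mm high, far left; origin at the centre of its underside.
- shell_tray: Round steel tray of shells, 210 mm across, 22 mm high, far right; origin at the centre of its underside.
- stir_stick: Wooden stir stick, 190 x 18 x 6 mm, lying at the right; origin at the centre of its underside.

How it is judged:
By the outcome, as a careful person would: the job done as asked, in the order asked, and still so for the second after the job is handed in, with the robot touching nothing.
It also fails if it takes over 48 s, if anything falls off the work surface, if the arm or the gripper's body presses on something with over 40 N, if the wrist force passes 120 N, or if a joint passes its speed limit or range.

### The arm

A 7-joint arm with a two-finger parallel gripper is mounted at the origin on the work surface. World frame = base frame: x ahead of the robot, y to its left, z up, the work surface at z = 0. Lengths are in m, angles in rad, forces in N, time in s.
With the tool pointing down it reaches from about 0.425 to 0.925 m from the base axis. Payload 6.8 kg.
Tool frame: the origin (TCP) lies at the very end of the fingers, on their centre line; the grasp point (between the pads) lies bot.grip_point_offset behind it (bot.grip_point_offset is the distance from the TCP to the grasp point, in m); z points along the fingers, y is the line along which they close (so a half turn about z gives the same grasp; the last joint's range is limited). The gripper opens to 85 mm and grips with 20 to 120 N. Pads are 22 mm wide; open, the fingers measure 114 mm over their backs; the gripper's body (76 mm by 85 mm) begins 54 mm behind the grasp point. The pads swing forward as they close: fully open they stand 13 mm farther back than shut.
Start: joints at [1.148, 0.477, 0.022, 1.555, -0.011, 1.109, -0.083], TCP at [0.209, -0.642, 0.231] pointing down, gripper open.
Joint ranges: [-2.96, 2.96], [-0.34, 2.1], [-1.41, 1.46], [0.24, 2.44], [-1.37, 4.51], [0.17, 1.92], [-2.96, 2.96]. Speed limits (rad/s): [2.39, 2.39, 3.14, 3.14, 3.14, 3.14, 3.14].

### API

Orientations are given as a unit quaternion [w, x, y, z].
In Python, from station import bot, imaging gives the robot as it stands. The module is installed in compiled form; this text tells all that it offers.
- The arm moves only by the tool carry_out, never from a script. Its argument "targets" is one flat list of numbers, 5 for each row, row after row: the closure in counts, from 0 (fully open) to 255 (shut), then the shift along the world's x, y, z in mm, then the turn about the world's z in degrees. A call has 1 to 20 rows; each row shifts and turns the commanded pose from where the row before left it; what a row does not reach is not made up. A row lasts 1/10 s, in which the tool goes at most 50 mm and 8.59 degrees, less where a joint would pass 70% of its speed; a pose out of reach is approached as far as the arm can. A call is refused whole if a number of a shift passes 50 or a number of a turn 8.59, either way. A call with a gripper value outside its range is refused whole. The fingers move at their own pace and stop on an object; "newtons" is the grip in N (left out, the last holds). Time passes only in rows, so rows that do not move let the fingers close. It gives the time, the measured TCP pose, the force, the opening and the grip force at its end, in the units of the state.
- bot.get_obs(): the state, without advancing time (a new reading comes with each control period).
- imaging.read_camera(name): name is "scene" or "top"; returns a dict with "frame" (420x560x3 uint8, red, green, blue), "fov_y" (degrees; the focal length in pixels is half the picture's height over the tangent of half this angle, whatever the lens; pixels are square), "cx", "cy" (the principal point, pixels), "pose" (4x4, takes a point from camera to world coordinates). Camera axes: x right, y up, looking along -z (the intrinsics and any distortion apply to the point x, -y, -z); pixel columns grow to the right and rows downward; lengths in m; the calibration is good to about 2 mm. A picture is of the moment at which its call begins. There is no depth.
- bot.hand_in(): hands the job in; it is judged then, once.
The state is a dict: "t": time; "q": joint angles; "joint_vel": joint speeds; "joint_torque": joint torques, N m; "eef_pos": TCP position; "tool_rot": TCP orientation; "contact_force": force on the tool from outside, world axes, zero at the start; "torque": the same for the moment, N m; "gripper_width": opening from 0.0 (shut) to 1.0 (fully open); "grasp_force": force on a finger pad.
Only numpy, scipy, OpenCV 4.12 (cv2) and the standard library are available. Lean on these libraries where they do the work, as an engineer would, in place of code of your own. Each camera call takes 0.05 s, during which the arm holds its last target. There are 200 camera calls.

## Working session

There is one attempt and no reset: what is moved stays moved. The work goes in short steps, Python scripts to look and compute and a tool call to move; the robot and the scene stay as the last step left them, time stands still between calls to the robot, and variables do not carry over. Pictures are saved under pics/ and viewed, at most 10 in all, crops included, and the job is handed in when it is done.

Besides the shell and the picture viewer there is one more tool, called as a command line: name --argument value ..., lists and objects as JSON in quotes. carry_out: Moves the arm, as the interface text tells. Its arguments: {"type":"object","properties":{"targets":{"type":"array","items":{"type":"number"}},"newtons":{"type":"number"}},"required":["targets"]}

```bash
mkdir -p pics
python3 - <<'E'
from station import bot, imaging
import cv2, pickle
for n in("scene","top"):
    c=imaging.read_camera(n); pickle.dump(c,open(n+".pkl","wb"))
    print(n,{k:c[k] for k in c if k!="frame"})
    cv2.imwrite(f"pics/{n}0.png",c["frame"][:,:,::-1])
o=bot.get_obs();print(o["t"],o["eef_pos"],o["tool_rot"],o["contact_force"],bot.grip_point_offset)
E
```

```text
scene {'fov_y': 51.379722279721655, 'cx': 279.6173910597097, 'cy': 206.44837698073513, 'pose': array([[-0.85581961, -0.29478661,  0.42505724,  1.19158793],
       [ 0.51726499, -0.49266649,  0.69979759,  1.06657749],
       [ 0.0031205 ,  0.81876772,  0.57411643,  0.97711612],
       [ 0.        ,  0.        ,  0.        ,  1.        ]])}
top {'fov_y': 54.30402763140717, 'cx': 275.26074713773176, 'cy': 210.4893082820391, 'pose': array([[ 1.03380317e-02,  9.87744740e-01, -1.55735201e-01,
         3.58883466e-01],
       [-9.99945497e-01,  1.04390873e-02, -1.68970753e-04,
        -4.55309956e-02],
       [ 1.45883339e-03,  1.55728460e-01,  9.87798825e-01,
         1.18569446e+00],
       [ 0.00000000e+00,  0.00000000e+00,  0.00000000e+00,
         1.00000000e+00]])}
0.1 [ 0.20884766 -0.6413221   0.23043455] [-8.00526893e-04  9.87633301e-01  1.56779418e-01 -1.90524647e-04] [-0.00655606  0.46100006 -0.03001696] 0.0187
```

View pics/top0.png

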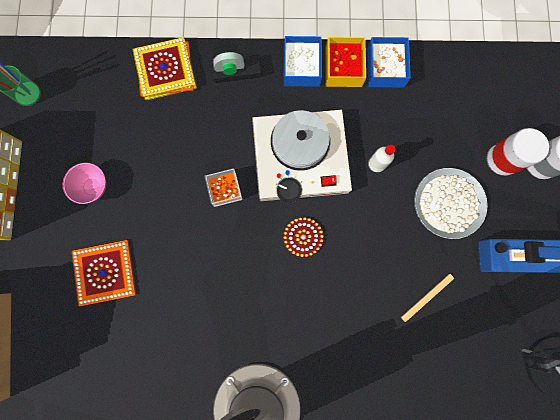

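View pics/scene0.png

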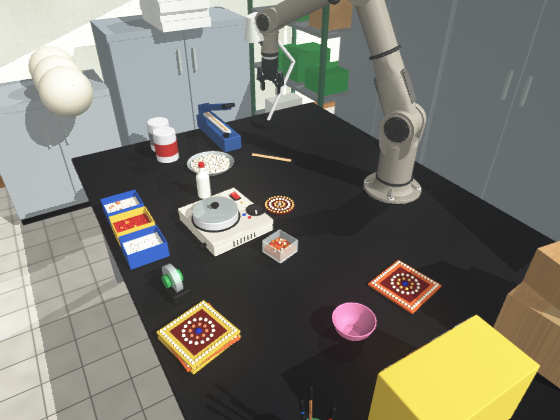

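The top view shows the warmer at columns 253-352, rows 110-200. The dial is near (289,188), the red dot near (279,176), the blue dot near (288,172) and the rocker near (329,181). I'll zoom in and measure.

```bash
cat > h.py <<'E'
import numpy as np, cv2, pickle
def ray(c,u,v,z):
    f=c["frame"].shape[0]/2/np.tan(np.radians(c["fov_y"]/2))
    d=c["pose"][:3,:3]@np.array([(u-c["cx"])/f,-(v-c["cy"])/f,-1]); o=c["pose"][:3,3]
    return o+d*(z-o[2])/d[2]
def proj(c,p):
    f=c["frame"].shape[0]/2/np.tan(np.radians(c["fov_y"]/2))
    q=c["pose"][:3,:3].T@(np.array(p)-c["pose"][:3,3]); return c["cx"]-f*q[0]/q[2], c["cy"]+f*q[1]/q[2]
def blobs(c,lo,hi,box,amin=6):
    hsv=cv2.cvtColor(c["frame"],cv2.COLOR_RGB2HSV); m=cv2.inRange(hsv,lo,hi)
    k=np.zeros_like(m); x0,y0,x1,y1=box; k[y0:y1,x0:x1]=m[y0:y1,x0:x1]
    n,_,s,ce=cv2.connectedComponentsWithStats(k); return [(s[i,4],s[i,:4].tolist(),ce[i].round(2)) for i in range(1,n) if s[i,4]>=amin],k
E
python3 - <<'E'
from h import *
t=pickle.load(open("top.pkl","rb"));s=pickle.load(open("scene.pkl","rb"))
a=cv2.resize(t["frame"][100:210,240:380],None,fx=5,fy=5,interpolation=cv2.INTER_CUBIC)[:,:,::-1]
cv2.imwrite("pics/topc.png",a)
for nm,lo,hi in(("red",(0,130,90),(8,255,255)),("red2",(172,130,90),(180,255,255)),("blue",(100,120,60),(130,255,255))):
    for c,b,z in((t,(262,165,348,200),.056),(s,(220,185,280,225),.056)):
        for ar,bb,ce in blobs(c,lo,hi,b,4)[0]: print(nm,ar,bb,ce,ray(c,*ce,z).round(4))
# deck outline
b,k=blobs(t,(10,5,140),(40,110,255),(240,95,365,210),50)
cs,_=cv2.findContours(k,cv2.RETR_EXTERNAL,cv2.CHAIN_APPROX_NONE);cc=max(cs,key=cv2.contourArea)
r=cv2.boxPoints(cv2.minAreaRect(cc))
P=np.array([ray(t,*p,.056) for p in r]);print(r.round(1),P.round(4),np.linalg.norm(np.diff(P,axis=0),axis=1),P.mean(0))
e,kk=blobs(t,(0,0,0),(180,255,70),(272,174,305,204),20);print(e,[ray(t,*x[2],.06) for x in e])
print(proj(t,[0,0,0]),proj(s,[0,0,0]),proj(s,[.209,-.642,.231]))
E
```

```text
red 17 [277, 173, 4, 5] [278.41 175.12] [ 0.6385 -0.0532  0.056 ]
red 100 [322, 176, 14, 9] [328.3  180.13] [ 0.6254 -0.1944  0.056 ]
red 40 [231, 192, 9, 7] [234.72 195.35] [ 0.6184 -0.2071  0.056 ]
red 6 [267, 200, 3, 5] [267.83 202.17] [ 0.533  -0.1025  0.056 ]
red 11 [272, 201, 4, 6] [273.   203.27] [ 0.5201 -0.0864  0.056 ]
red 12 [271, 210, 9, 4] [274.58 212.33] [ 0.5443 -0.0339  0.056 ]
red 6 [248, 216, 3, 3] [249.17 216.83] [ 0.6357 -0.0567  0.056 ]
blue 19 [285, 170, 5, 5] [287.   172.11] [ 0.6475 -0.0775  0.056 ]
blue 6 [242, 214, 4, 2] [243.5  214.33] [ 0.6461 -0.0805  0.056 ]
[[251.8 116.8]
 [344.4 108.8]
 [351.7 192.7]
 [259.1 200.6]] [[ 8.110e-01  2.530e-02  5.600e-02]
 [ 8.383e-01 -2.434e-01  5.600e-02]
 [ 5.900e-01 -2.597e-01  5.600e-02]
 [ 5.644e-01  3.000e-04  5.600e-02]] [0.27008337 0.24882352 0.26131209] [ 0.70093487 -0.11935576  0.056     ]
[(np.int32(521), [272, 178, 33, 26], array([288.84, 192.45]))] [array([ 0.5879434 , -0.08286695,  0.06      ])]
(np.float64(256.5495193682847), np.float64(408.2377666126416)) (np.float64(391.5376244864885), np.float64(187.988823448385)) (np.float64(269.95335987938273), np.float64(95.15270751707412))
```

View pics/topc.png

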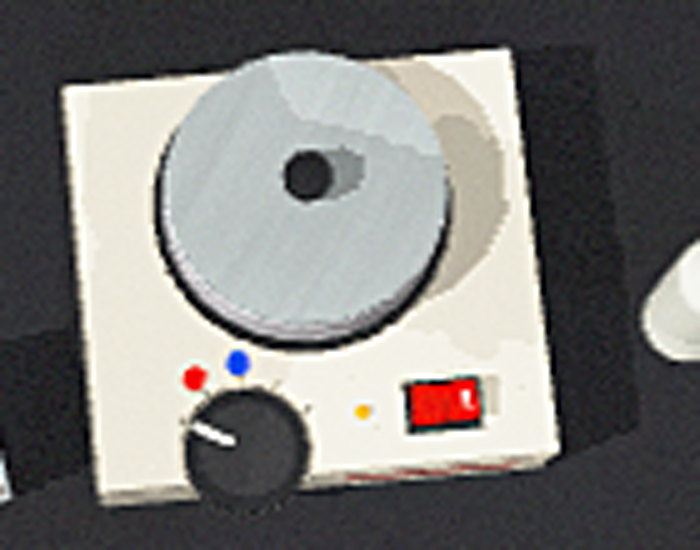

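Red is the first click (30° left of the blue dot, which lies straight along the warmer's +x), so the target is joint 0.524. Next I'll measure the white bar and check the dial axis.

Run:
```python
from h import *
t=pickle.load(open("top.pkl","rb"));s=pickle.load(open("scene.pkl","rb"))
yaw=np.arctan2(.0273,.2687);X=np.array([np.cos(yaw),np.sin(yaw),0]);Y=np.array([-X[1],X[0],0]);print(np.degrees(yaw))
rb=.5*(np.array([.6475,-.0775,.056])+[.6461,-.0805,.056]);rr=.5*(np.array([.6385,-.0532,.056])+[.6357,-.0567,.056])
a1=rb-.051*X; a2=rr-.051*(X*np.cos(np.pi/6)+Y*.5);print("axis",a1,a2,"red-blue",rr-rb)
for nm,c,b,z in(("top",t,(318,172,342,190),.069),("scene",s,(222,188,250,206),.069)):
    for ar,bb,ce in blobs(c,(0,0,170),(180,90,255),b,2)[0]: print(nm,ar,bb,ce,ray(c,*ce,z).round(4))
for nm,c,b in(("top",t,(318,172,342,190)),("scene",s,(222,186,250,204))):
    _,k=blobs(c,(0,110,90),(8,255,255),b,2);cs,_=cv2.findContours(k,0,2);r=cv2.minAreaRect(max(cs,key=cv2.contourArea));print(nm,r,ray(c,*r[0],.066))
k=proj(s,[.627,-.20,.069]);print(k);x,y=map(int,k)
im=s["frame"][y-25:y+45,x-30:x+55];cv2.imwrite("pics/sc.png",cv2.resize(im,None,fx=8,fy=8,interpolation=cv2.INTER_CUBIC)[:,:,::-1]);print(x-30,y-25)
```

```text
5.80136116085755
axis [ 0.59606121 -0.08415508  0.056     ] [ 0.59573645 -0.08478382  0.056     ] red-blue [-0.0097   0.02405  0.     ]
top 262 [318, 172, 24, 18] [330.3  180.46] [ 0.6215 -0.1982  0.069 ]
top 4 [332, 178, 2, 3] [332.75 178.75] [ 0.6265 -0.2051  0.069 ]
scene 311 [222, 188, 28, 18] [233.67 198.63] [ 0.6396 -0.1713  0.069 ]
top ((328.4461669921875, 180.06922912597656), (7.6901535987854, 13.51978588104248), 82.87498474121094) [ 0.62326388 -0.19344893  0.066     ]
scene ((234.75001525878906, 195.25), (8.485280990600586, 4.949747085571289), 45.0) [ 0.62417625 -0.19382551  0.066     ]
(np.float64(233.30411724341664), np.float64(194.02331408763013))
203 169
```

View pics/sc.png

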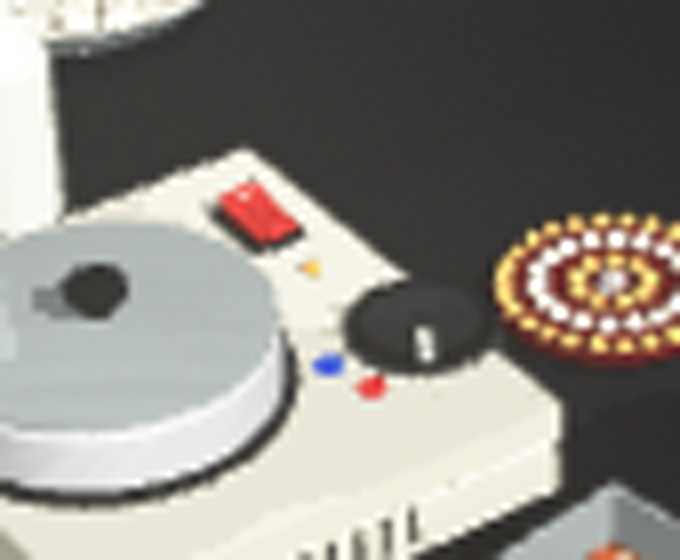

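The dial axis is at (0.596,-0.0845) from both dots, with yaw 5.8°. The white bar is at the right end of the rocker, (0.626,-0.206), and both views agree. I'll close the fingers and move above it.

carry_out --targets '[255, 26, 26.9, -5, -3, 255, 26, 26.9, -5, -3, 255, 26, 26.9, -5, -3, 255, 26, 26.9, -5, -3.2, 255, 26, 26.9, -5, 0, 255, 26, 26.9, -5, 0, 255, 26, 26.9, -5, 0, 255, 26, 26.9, -5, 0, 255, 26, 26.9, -5, 0, 255, 26, 26.9, -5, 0, 255, 26, 26.9, -5, 0, 255, 26, 26.9, -5, 0, 255, 26, 26.9, -5, 0, 255, 26, 26.9, -5, 0, 255, 26, 26.9, -5, 0, 255, 26, 26.9, -5, 0, 255, 0, 0, 0, 0, 255, 0, 0, 0, 0]' --newtons 20

```text
t: 1.9
eef_pos: [0.6251, -0.2101, 0.1505]
tool_rot: [-0.0, 0.999, 0.052, -0.001]
contact_force: [-1.4, -0.5, -0.9]
gripper_width: -0.004
grasp_force: 0.0
```

carry_out --targets '[255, 0, -1, -25, 0, 255, 0, 0, -25, 0, 255, 0, 0, -20, 0, 255, 0, 0, -5, 0, 255, 0, 0, 0, 0]'

```text
t: 2.4
eef_pos: [0.6238, -0.2136, 0.0758]
tool_rot: [0.0, 0.999, 0.05, -0.001]
contact_force: [0.3, -1.3, 0.9]
gripper_width: 0.001
grasp_force: 0.0
```

carry_out --targets '[255, 0, 0, -2, 0, 255, 0, 0, -2, 0, 255, 0, 0, -2, 0, 255, 0, 0, 0, 0]'

```text
t: 2.8
eef_pos: [0.6251, -0.2125, 0.0705]
tool_rot: [0.0, 0.999, 0.051, 0.0]
contact_force: [0.4, 0.5, -0.4]
gripper_width: -0.001
grasp_force: 0.0
```

carry_out --targets '[255, 0, 0, -1, 0, 255, 0, 0, -1, 0, 255, 0, 0, -1, 0, 255, 0, 0, 0, 0]'

```text
t: 3.2
eef_pos: [0.6248, -0.2124, 0.0671]
tool_rot: [-0.0, 0.999, 0.051, -0.0]
contact_force: [-0.2, 0.2, 0.2]
gripper_width: -0.001
grasp_force: 0.0
```

carry_out --targets '[255, 0, 0, -1, 0, 255, 0, 0, -1, 0, 255, 0, 0, -1, 0, 255, 0, 0, 0, 0]'

```text
t: 3.6
eef_pos: [0.625, -0.2123, 0.0651]
tool_rot: [-0.0, 0.999, 0.051, -0.0]
contact_force: [-2.7, 0.7, 5.6]
gripper_width: 0.005
grasp_force: 3.3
```

carry_out --targets '[255, 0, 0, 20, 0, 255, 0, 0, 20, 0, 255, 0, 0, 20, 0, 255, -22, 28, 0, 0, 255, -22, 28, 0, 0, 255, -22, 28, 0, 0, 255, -22, 28, 0, 0, 255, 0, 0, -20, 0, 255, 0, 0, -20, 0, 255, 0, 0, -20, 0, 255, 0, 0, -18, 0, 255, 0, 0, 0, 0, 255, 0, 0, 0, 0]'

```text
t: 4.9
eef_pos: [0.537, -0.1004, 0.0464]
tool_rot: [-0.0, 0.999, 0.051, -0.0]
contact_force: [-0.0, -0.5, 0.3]
gripper_width: 0.004
grasp_force: 0.0
```

Run:
```python
from h import *
from station import bot,imaging
c=imaging.read_camera("top");s=imaging.read_camera("scene");o=bot.get_obs();print(o["eef_pos"],o["contact_force"])
a=cv2.resize(c["frame"][160:220,270:350],(560,420),interpolation=cv2.INTER_CUBIC);b=cv2.resize(s["frame"][169:229,203:248+35],(560,420),interpolation=cv2.INTER_CUBIC)
cv2.imwrite("pics/r1.png",cv2.resize(np.hstack([a,b]),(800,300))[:,:,::-1])
```

```text
[ 0.53777106 -0.10051116  0.04727325] [1.00774893 0.16959689 0.24719196]
```

View pics/r1.png

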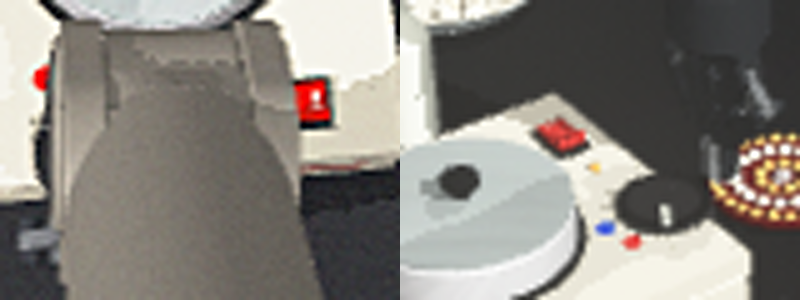

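The rocker's visible face in the scene view has tilted over, so it looks on. The fingertip is now in front of the dial, and I'll approach gently.

carry_out --targets '[255, 5, 0.5, -3, 0, 255, 5, 0.5, 0, 0, 255, 2, 0.2, 0, 0, 255, 0, 0, 0, 0]'

```text
t: 5.4
eef_pos: [0.5497, -0.0991, 0.0435]
tool_rot: [0.0, 0.999, 0.051, 0.0]
contact_force: [0.1, 0.6, -1.3]
gripper_width: -0.001
grasp_force: 0.0
```

carry_out --targets '[255, 1, 0.1, 0, 0, 255, 1, 0.1, 0, 0, 255, 0, 0, 0, 0]'

```text
t: 5.7
eef_pos: [0.5511, -0.099, 0.0433]
tool_rot: [0.0, 0.999, 0.051, 0.0]
contact_force: [0.2, -0.2, -0.5]
gripper_width: -0.002
grasp_force: 0.0
```

carry_out --targets '[255, 1, 0.1, 0, 0, 255, 0, 0, 0, 0]'

```text
t: 5.9
eef_pos: [0.5521, -0.0989, 0.0433]
tool_rot: [0.0, 0.999, 0.051, 0.0]
contact_force: [0.7, -0.2, 0.4]
gripper_width: 0.001
grasp_force: 0.0
```

carry_out --targets '[255, 1, 0.1, 0, 0, 255, 0, 0, 0, 0]'

```text
t: 6.1
eef_pos: [0.5525, -0.0989, 0.0432]
tool_rot: [0.0, 0.999, 0.051, -0.001]
contact_force: [-0.9, -0.0, 0.8]
gripper_width: -0.004
grasp_force: 0.9
```

carry_out --targets '[255, 1, 0.1, 0, 0, 255, 0, 0, 0, 0]'

```text
t: 6.3
eef_pos: [0.5527, -0.0992, 0.0431]
tool_rot: [0.0, 0.999, 0.051, -0.001]
contact_force: [-4.3, -1.4, 4.3]
gripper_width: -0.004
grasp_force: 2.6
```

carry_out --targets '[255, 1, 0.1, 0, 0, 255, 0, 0, 0, 0]'

```text
t: 6.5
eef_pos: [0.5529, -0.0994, 0.043]
tool_rot: [0.0, 0.999, 0.05, -0.002]
contact_force: [-7.3, -1.6, 5.9]
gripper_width: -0.001
grasp_force: 3.7
```

carry_out --targets '[255, -0.2, 2, 0, 0, 255, -0.2, 2, 0, 0, 255, -0.2, 2, 0, 0, 255, 0, 0, 0, 0]'

```text
t: 6.9
eef_pos: [0.5516, -0.094, 0.043]
tool_rot: [0.001, 0.999, 0.05, -0.003]
contact_force: [-9.3, -3.7, 7.8]
gripper_width: 0.001
grasp_force: 4.6
```

Run:
```python
from h import *
from station import bot,imaging
s=imaging.read_camera("scene");pickle.dump(s,open("s2.pkl","wb"))
cv2.imwrite("pics/d1.png",cv2.resize(s["frame"][195:225,235:275],(800,600),interpolation=cv2.INTER_CUBIC)[:,:,::-1])
```

```text
(no output)
```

View pics/d1.png

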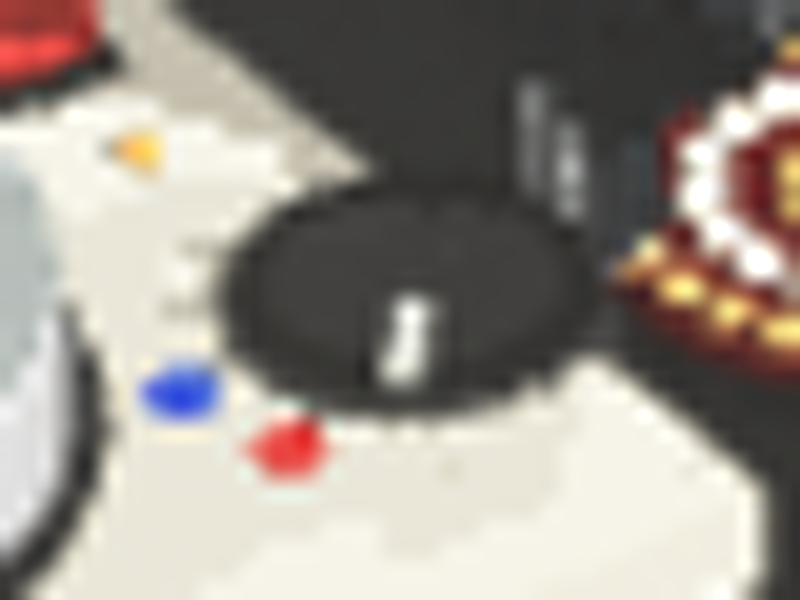

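The pointer has swung a few degrees towards the red dot, so the dial is following the fingertip. I'll go on past half-way, then withdraw.

carry_out --targets '[255, -0.2, 2, 0, 0, 255, -0.2, 2, 0, 0, 255, -0.2, 2, 0, 0, 255, -0.1, 1, 0, 0, 255, 0, 0, 0, 0]'

```text
t: 7.45
eef_pos: [0.5506, -0.0851, 0.0428]
tool_rot: [-0.0, 0.999, 0.051, -0.003]
contact_force: [-8.7, 0.8, 6.7]
gripper_width: -0.005
grasp_force: 4.8
```

```bash
cat > ptr.py <<'E'
from h import *
from station import bot,imaging
import sys
s=imaging.read_camera("scene")
print(bot.get_obs()["eef_pos"])
def ptr(c):
    A=np.array([.5959,-.0845,.06]);yaw=np.radians(5.8)
    u,v=np.meshgrid(np.arange(560),np.arange(420));u=u.ravel();v=v.ravel()
    g=c["frame"].max(2).ravel().astype(float)
    f=[]
    for i in np.where((u>235)&(u<275)&(v>195)&(v<225))[0]:
        p=ray(c,u[i],v[i],.06)-A
        if np.hypot(p[0],p[1])<.030: f.append((max(g[i]-90,0),*p[:2]))
    f=np.array(f);m=(f[:,:1]*f[:,1:]).sum(0)/f[:,0].sum();return m,np.degrees(np.arctan2(m[1],m[0])-yaw)
print("pointer deg left of +x:",[ptr(c) for c in(pickle.load(open("scene.pkl","rb")),pickle.load(open("s2.pkl","rb")),s)])
E
python3 ptr.py
```

```text
[ 0.55057261 -0.08515032  0.04281445]
pointer deg left of +x: [(array([0.00712742, 0.01607175]), np.float64(60.28390193277698)), (array([0.00955274, 0.01478844]), np.float64(51.339153955213135)), (array([0.01406769, 0.01159091]), np.float64(33.68641710520384))]
```

The pointer now reads 34°, past half-way and almost in the click at 30°. I'll withdraw straight back and up.

carry_out --targets '[255, -2, -0.2, 0, 0, 255, -3, -0.3, 0, 0, 255, -10, -1, 0, 0, 255, -20, -2, 0, 0, 255, -25, -2, 20, 0, 255, -30, 0, 40, 0, 255, -20, -40, 20, 0, 255, 0, -45, 10, 0, 255, 0, -45, 10, 0, 255, 0, -45, 0, 0, 255, 0, -45, 0, 0, 255, 0, -45, 0, 0, 255, 0, 0, 0, 0, 255, 0, 0, 0, 0]'

```text
t: 8.9
eef_pos: [0.443, -0.3572, 0.1431]
tool_rot: [0.0, 0.999, 0.05, 0.0]
contact_force: [-0.7, 0.7, -0.4]
gripper_width: -0.002
grasp_force: 0.0
```

```bash
python3 ptr.py
python3 - <<'E'
from h import *
from station import imaging
c=imaging.read_camera("top");s=imaging.read_camera("scene")
a=cv2.resize(c["frame"][160:220,270:350],(560,420),interpolation=cv2.INTER_CUBIC);b=cv2.resize(s["frame"][169:229,203:283],(560,420),interpolation=cv2.INTER_CUBIC)
cv2.imwrite("pics/f.png",cv2.resize(np.hstack([a,b]),(800,300))[:,:,::-1])
E
```

```text
[ 0.44341642 -0.35569749  0.14308124]
pointer deg left of +x: [(array([0.00712742, 0.01607175]), np.float64(60.28390193277698)), (array([0.00955274, 0.01478844]), np.float64(51.339153955213135)), (array([0.01497387, 0.00934125]), np.float64(26.157430549928762))]
```

View pics/f.png

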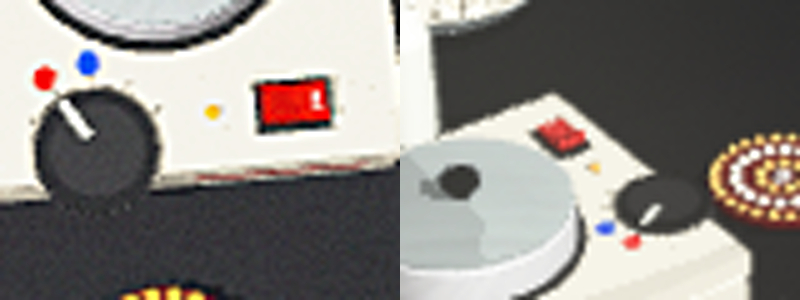

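The pointer lies on the red dot in both views. The rocker's right end is down, because its raised-end shadow in the first crop has gone. Handing in.

```bash
python3 -c "
from station import bot
print(bot.hand_in())"
```

```text
the job is handed in; nothing more can be done
None
```

Job handed in: the rocker looks switched on at its white-bar end, the dial has clicked in with its pointer at the red dot (first click), and the arm is clear of everything; the hand-in returned no verdict.

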